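# Return the amber reagent jars to their colour-matched spill saucers

### The job

Put each of the four amber jars away on the spill saucer that has the same colour as its cap, standing upright on the saucer's flat floor, inside the rim. Set each jar down rather than dropping it, do not tip any over, and leave the two white jars where they stand.

Things in the scene. Friction and masses are not known exactly. Their poses are not given: they have to be found in the camera images.
- jar_red_mid (a point): Dark amber (brown) jar with a RED cap: 48 mm across for the lowest 57 mm, then a shoulder up to a 33 mm wide, 21 mm tall screw cap; 85 mm tall in all, with a paper band, about 0.15 kg, standing loose and upright. The point is the jar's centre, on its axis, 42.5 mm above its underside; z is up along the axis.
- jar_yellow_mid (a point): Dark amber (brown) jar with a YELLOW cap: 48 mm across for the lowest 57 mm, then a shoulder up to a 33 mm wide, 21 mm tall screw cap; 85 mm tall in all, with a paper band, about 0.15 kg, standing loose and upright. The point is the jar's centre, on its axis, 42.5 mm above its underside; z is up along the axis.
- jar_green_mid (a point): Dark amber (brown) jar with a GREEN cap: 48 mm across for the lowest 57 mm, then a shoulder up to a 33 mm wide, 21 mm tall screw cap; 85 mm tall in all, with a paper band, about 0.15 kg, standing loose and upright. The point is the jar's centre, on its axis, 42.5 mm above its underside; z is up along the axis.
- jar_blue_mid (a point): Dark amber (brown) jar with a BLUE cap: 48 mm across for the lowest 57 mm, then a shoulder up to a 33 mm wide, 21 mm tall screw cap; 85 mm tall in all, with a paper band, about 0.15 kg, standing loose and upright. The point is the jar's centre, on its axis, 42.5 mm above its underside; z is up along the axis.
- saucer_red: Round red spill saucer, fixed to the bench: 88 mm across outside, flat floor 78 mm across and 4 mm thick, rim 9 mm high. Origin: centre of its underside, on the bench top (height 0); z is up.
- saucer_yellow: Round yellow spill saucer, fixed to the bench: 88 mm across outside, flat floor 78 mm across and 4 mm thick, rim 9 mm high. Origin: centre of its underside, on the bench top (height 0); z is up.
- saucer_green: Round green spill saucer, fixed to the bench: 88 mm across outside, flat floor 78 mm across and 4 mm thick, rim 9 mm high. Origin: centre of its underside, on the bench top (height 0); z is up.
- saucer_blue: Round blue spill saucer, fixed to the bench: 88 mm across outside, flat floor 78 mm across and 4 mm thick, rim 9 mm high. Origin: centre of its underside, on the bench top (height 0); z is up.
- white_red_mid (a point): WHITE plastic jar with a red cap, not to be moved; same shape and size as the amber jars, loose. The point is its centre, 42.5 mm above its underside.
- white_blue_mid (a point): WHITE plastic jar with a blue cap, not to be moved; same shape and size as the amber jars, loose. The point is its centre, 42.5 mm above its underside.

How it is judged:
By the outcome, as a careful person would: the job done as asked, in the order asked, and still so for the second after the job is handed in, with the robot touching nothing.
It also fails if it takes over 96 s, if anything falls off the work surface, if the arm or the gripper's body presses on something with over 40 N, if the wrist force passes 120 N, or if a joint passes its speed limit or range.

### The arm

A 6-joint arm with a two-finger parallel gripper is mounted at the origin on the work surface. World frame = base frame: x ahead of the robot, y to its left, z up, the work surface at z = 0. Lengths are in m, angles in degrees, forces in N, time in s.
With the tool pointing down it reaches from about 0.3 to 0.75 m from the base axis. Payload 8.5 kg.
Tool frame: the origin (TCP) lies midway between the tips of the shut fingers; the grasp point (between the pads) lies 19 mm behind it; y points along the fingers, z is the direction in which the jaws open and shut, and the axes are right-handed (so a half turn about y gives the same grasp; the last joint's range is limited). The gripper opens to 85 mm and grips with 20 to 120 N. Pads are 22 mm wide; open, the fingers measure 114 mm over their backs; the gripper's body (76 mm by 85 mm) begins 54 mm behind the grasp point. The pads swing forward as they close: fully open they stand 13 mm farther back than shut.
Start: joints at [58.596, 21.807, 74.336, -0, 83.858, -12.336], TCP at [0.18, 0.52, 0.231] pointing down, gripper open.
Joint ranges: [-178.18, 178.18], [-50.72, 133.34], [12.68, 142.11], [-81.47, 261.47], [9.98, 163.14], [-165.26, 165.26]. Speed limits (degrees/s): [136.94, 136.94, 180, 180, 180, 180].

### API

Orientations are given as a 3x3 rotation matrix whose columns are the frame's x, y, z axes.
In Python, from rig import status, imaging, job gives the robot as it stands. The module is installed in compiled form; this text tells all that it offers.
- The arm moves only by the tool jog_arm, never from a script. Its argument "rows" is a list of rows, each an object of numbers: "hand": the opening, from 0 (shut) to 1 (fully open); "dx", "dy", "dz": the shift along the tool's x, y, z in cm; "ax", "ay", "az": the turn, a rotation vector about the tool's x, y, z in degrees. In form: [{"hand": .., "dx": .., "dy": .., "dz": .., "ax": .., "ay": .., "az": ..}, ...]. A call has exactly 5 rows; each row shifts and turns the commanded pose from where the row before left it, along the tool's axes as they then stand; what a row does not reach is not made up. A row lasts 1/12 s, in which the tool goes at most 41.7 mm and 7.16 degrees, less where a joint would pass 70% of its speed; a pose out of reach is approached as far as the arm can. A call is refused whole if a number of a shift passes 4.17 or a number of a turn 7.16, either way. A call with a gripper value outside its range is refused whole. The fingers move at their own pace and stop on an object; "newtons" is the grip in N (left out, the last holds). Time passes only in rows, so rows that do not move let the fingers close, or fill a call up. It gives the time, the measured TCP pose, the force and the opening at its end, in the units of the state.
- status.observe(): the state, without advancing time (a new reading comes with each control period).
- imaging.get_image(name): name is "scene" or "top" or "wrist"; returns the picture (400x640x3 uint8, red, green, blue); there is no depth.
- imaging.camera_model(name): a dict with "K" (3x3 intrinsics, pixels), "position" and "rotation" of the camera in the world; the wrist camera has in their place "tool_from_camera" (4x4, takes a point from camera to tool coordinates, whose origin is the TCP and whose axes are the tool frame's). Camera axes: x right, y down, z forward; pixel columns grow to the right and rows downward; lengths in m; the calibration is good to about 2 mm. A picture is of the moment at which its call begins: read the wrist's pose just before it. camera_model takes no time and is no camera call.
- job.close_job(): hands the job in, once; it reports no verdict.
The state is a dict: "time_s": time; "q": joint angles; "qvel": joint speeds; "joint_efforts": joint torques, N m; "position": TCP position; "tool_rot": TCP orientation; "ft_force": force on the tool from outside, world axes, zero at the start; "wrist_torque": the same for the moment, N m; "grip_width": finger opening in m.
Only numpy, scipy, OpenCV 4.12 (cv2) and the standard library are available. Lean on these libraries where they do the work, as an engineer would, in place of code of your own. Each camera call takes 0.05 s, during which the arm holds its last target.

## Working session

There is one attempt and no reset: what is moved stays moved. The work goes in short steps, Python scripts to look and compute and a tool call to move; the robot and the scene stay as the last step left them, time stands still between calls to the robot, and variables do not carry over. Pictures are saved under pics/ and viewed, and the job is handed in when it is done.

Besides the shell and the picture viewer there is one more tool, called after "Request:" as name(argument=value, ...), one argument or row to a line, values as JSON. jog_arm: Moves the arm, as the interface text tells. Its arguments: {"type":"object","properties":{"rows":{"type":"array"},"newtons":{"type":"number"}},"required":["rows"]}

```bash
mkdir -p pics; python3 - <<'E'
from rig import status, imaging
import cv2
s=status.observe()
for k,v in s.items(): print(k,v)
for n in("scene","top"):
    im=imaging.get_image(n); cv2.imwrite(f"pics/{n}0.png",im[:,:,::-1])
for n in("scene","top","wrist"):print(imaging.camera_model(n))
E
```

```text
time_s 0.0
q [ 5.85963705e+01  2.18402944e+01  7.43859057e+01 -3.30398260e-04
  8.38586538e+01 -1.23360225e+01]
qvel [-0.07908616 -0.07111531 -0.08257459  0.08349656  0.13341978 -0.0494853 ]
joint_efforts [ 2.61298928e-04 -4.48453152e+01 -2.31278586e+01 -8.60944510e-05
  4.79610186e-03  1.59475752e-05]
position [0.17951945 0.5195556  0.23071152]
tool_rot [[ 9.45133842e-01 -7.66791394e-04  3.26682464e-01]
 [-3.26683216e-01 -1.26703039e-03  9.45133044e-01]
 [-3.10803277e-04 -9.99998903e-01 -1.44801117e-03]]
ft_force [ 0.68616956 -0.30459752 -0.040994  ]
wrist_torque [ 0.0166637   0.00656959 -0.02402343]
grip_width 0.08502289640000307
{'K': array([[455.52601487,   0.        , 320.91121517],
       [  0.        , 455.52601487, 204.37116545],
       [  0.        ,   0.        ,   1.        ]]), 'position': array([ 0.91727045, -0.3595256 ,  0.8536048 ]), 'rotation': array([[ 0.7054133 ,  0.58353796, -0.40233758],
       [ 0.70878635, -0.58373998,  0.3960676 ],
       [-0.00374005, -0.56456274, -0.82538168]])}
{'K': array([[429.89586048,   0.        , 318.72069194],
       [  0.        , 429.89586048, 204.68433801],
       [  0.        ,   0.        ,   1.        ]]), 'position': array([0.43305648, 0.00246606, 0.95711664]), 'rotation': array([[ 0.02739493, -0.99137874,  0.1281316 ],
       [-0.99960499, -0.02636372,  0.00973748],
       [-0.00627551, -0.12834774, -0.99170937]])}
{'K': array([[278.01004167,   0.        , 320.45375058],
       [  0.        , 278.01004167, 198.53462642],
       [  0.        ,   0.        ,   1.        ]]), 'tool_from_camera': array([[-7.93603642e-04,  9.54870409e-01,  2.97021671e-01,
        -7.40517196e-02],
       [ 4.99779283e-05, -2.97021726e-01,  9.54870720e-01,
        -1.42706565e-01],
       [ 9.99999684e-01,  7.72633409e-04,  1.87995079e-04,
        -5.17709235e-04],
       [ 0.00000000e+00,  0.00000000e+00,  0.00000000e+00,
         1.00000000e+00]])}
```

View pics/top0.png

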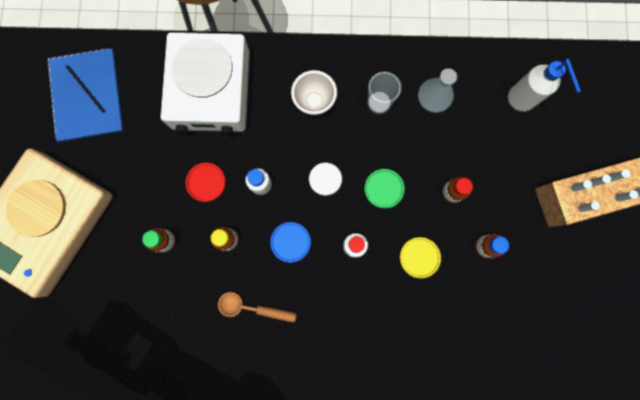

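View pics/scene0.png

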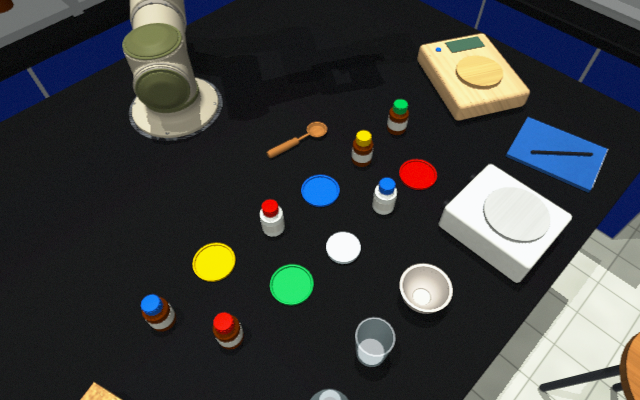

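```bash
cat > h.py <<'E'
import numpy as np, cv2
from rig import status, imaging
from scipy.optimize import least_squares
def proj(P,n,T=None):
    m=imaging.camera_model(n)
    if 'position' in m: c=(P-m['position'])@m['rotation']
    else:
        s=T; tc=m['tool_from_camera']; pt=(P-np.array(s['position']))@np.array(s['tool_rot']); c=(pt-tc[:3,3])@tc[:3,:3]
    u=c@m['K'].T; return u[:,:2]/u[:,2:]
def cyl(x,y,z0,z1,r):
    a=np.linspace(0,2*np.pi,60); return np.vstack([np.c_[x+r*np.cos(a),y+r*np.sin(a),0*a+z] for z in(z0,z1)])
def cen(P,n,T=None):
    h=cv2.convexHull(proj(P,n,T).astype(np.float32)); m=cv2.moments(h); return np.array([m['m10'],m['m01']])/m['m00'], m['m00']
def blobs(im):
    hsv=cv2.cvtColor(im,cv2.COLOR_RGB2HSV); out=[]
    R={'red':(172,6),'yellow':(22,33),'green':(55,85),'blue':(100,118)}
    for c,(a,b) in R.items():
        H=hsv[...,0].astype(int); m=((H>=a)&(H<=b)) if a<b else ((H>=a)|(H<=b))
        m&=(hsv[...,1]>150)&(hsv[...,2]>110)
        n,l,st,ct=cv2.connectedComponentsWithStats(m.astype(np.uint8))
        for i in range(1,n):
            if st[i,4]>60: out.append((c,ct[i].round(1),st[i]))
    return out
def solve(obs,z0,z1,r,x0,T=None):
    f=lambda p:np.concatenate([cen(cyl(p[0],p[1],z0,z1,r),n,T)[0]-c for n,c in obs])
    s=least_squares(f,x0,x_scale=0.05); return s.x,s.fun
E
python3 - <<'E'
from h import *
for n in('scene','top'):
    im=cv2.imread(f'pics/{n}0.png')[:,:,::-1].copy()
    for b in blobs(im): print(n,b)
E
```

```text
scene ('red', array([417.6, 173.4]), array([399, 159,  38,  31, 898], dtype=int32))
scene ('red', array([269.5, 207.4]), array([261, 199,  17,  18, 234], dtype=int32))
scene ('red', array([223. , 322.3]), array([213, 312,  21,  22, 337], dtype=int32))
scene ('yellow', array([363.1, 137.7]), array([356, 130,  16,  17, 214], dtype=int32))
scene ('yellow', array([213.4, 261.5]), array([ 192,  242,   44,   40, 1311], dtype=int32))
scene ('green', array([400.3, 103.8]), array([394,  99,  14,  11, 118], dtype=int32))
scene ('green', array([291.2, 284. ]), array([ 270,  264,   44,   41, 1405], dtype=int32))
scene ('blue', array([557.3, 152.3]), array([ 507,  117,  100,   73, 3678], dtype=int32))
scene ('blue', array([320. , 189.9]), array([301, 174,  39,  33, 976], dtype=int32))
scene ('blue', array([386.5, 185.3]), array([379, 177,  17,  18, 232], dtype=int32))
scene ('blue', array([150.5, 304.1]), array([140, 294,  21,  21, 328], dtype=int32))
top ('red', array([204.8, 181.7]), array([ 185,  162,   40,   40, 1244], dtype=int32))
top ('red', array([463.5, 185.9]), array([455, 178,  18,  18
[... 257 characters left out ...]
 1345], dtype=int32))
top ('green', array([384.1, 188. ]), array([ 365,  169,   40,   39, 1237], dtype=int32))
top ('green', array([150.4, 238.6]), array([142, 231,  18,  16, 225], dtype=int32))
top ('blue', array([85. , 95.2]), array([  49,   49,   73,   92, 5131], dtype=int32))
top ('blue', array([572.7,  75.3]), array([566,  59,  15,  34, 143], dtype=int32))
top ('blue', array([556.4,  68.9]), array([548,  61,  18,  17, 233], dtype=int32))
top ('blue', array([254.8, 176.6]), array([247, 168,  16,  17, 200], dtype=int32))
top ('blue', array([290. , 241.8]), array([ 270,  222,   41,   41, 1321], dtype=int32))
top ('blue', array([499.9, 244.6]), array([491, 236,  19,  17, 244], dtype=int32))
```

```bash
python3 - <<'E'
from h import *
J={'jr':((223,322.3),(463.5,185.9)),'jy':((363.1,137.7),(219.1,237.5)),'jg':((400.3,104.5),(150.4,238.6)),'jb':((150.5,304.1),(499.9,244.6)),'wr':((269.5,207.4),(356.4,244)),'wb':((386.5,185.3),(254.8,176.6))}
S={'sr':((417.6,173.4),(204.8,181.7)),'sy':((213.4,261.5),(419.9,257.2)),'sg':((291.2,284),(384.1,188)),'sb':((320,189.9),(290,241.8))}
for D,z0,z1,r in((J,.064,.085,.0165),(S,0,.009,.044)):
  for k,(a,b) in D.items():
    print(k,*[np.round(v,4) for v in solve([('scene',np.array(a)),('top',np.array(b))],z0,z1,r,[.45,0])], *[np.round(solve([(n,np.array(c))],z0,z1,r,[.45,0])[0],4) for n,c in(('scene',a),('top',b))])
E
```

```text
jr [ 0.5943 -0.2862] [-0.409   0.539  -0.9523 -0.0131] [ 0.594  -0.2851] [ 0.5943 -0.2882]
jy [0.474  0.2137] [-0.2177 -0.0123 -0.137  -0.1485] [0.4744 0.2141] [0.4737 0.2134]
jg [0.4672 0.3557] [-0.2196  1.0081 -0.5862  0.2091] [0.4654 0.3588] [0.4677 0.3546]
jb [ 0.4745 -0.3581] [-0.6588  0.4404 -1.0803  0.1158] [ 0.4747 -0.3568] [ 0.4748 -0.3603]
wr [ 0.4681 -0.067 ] [-0.3097  0.3251 -0.4221 -0.0228] [ 0.4679 -0.066 ] [ 0.468  -0.0679]
wb [0.6021 0.1468] [-0.1091  0.4544 -0.3227  0.1983] [0.6015 0.1479] [0.6025 0.1461]
sr [0.602  0.2708] [-0.4015  0.5926 -0.469  -0.1718] [0.6016 0.2729] [0.6016 0.2697]
sy [ 0.4462 -0.212 ] [-0.3881  0.1187 -0.5859 -0.0995] [ 0.4466 -0.2112] [ 0.446  -0.2132]
sg [ 0.5979 -0.1321] [-0.4863  0.2286 -0.6746 -0.0627] [ 0.5983 -0.131 ] [ 0.5978 -0.1336]
sb [0.4725 0.074 ] [-0.5332  0.3809 -0.512  -0.2749] [0.4726 0.0756] [0.4719 0.0728]
```

Request:
jog_arm(
  rows=[
    {"hand":1,"ay":-6.36},
    {"hand":1,"ay":-6.36},
    {"hand":1,"ay":-6.35},
    {"hand":1,"dx":3.5,"dz":-2},
    {"hand":1,"dx":3.5,"dz":-2},
  ],
  newtons=35,
)

```text
invalid input at $.rows[0]: expected keys hand, dx, dy, dz, ax, ay, az
```

Request:
jog_arm(
  rows=[
    {"hand":1,"dx":3.5,"dz":-2},
    {"hand":1,"dx":3.5,"dz":-2},
    {"hand":1,"dx":3.5,"dz":-2},
    {"hand":1,"dx":3.5,"dz":-2},
    {"hand":1,"dx":2.5,"dz":-1.5},
  ],
)

```text
invalid input at $.rows[0]: expected keys hand, dx, dy, dz, ax, ay, az
```

Request:
jog_arm(
  rows=[
    {"hand":1,"dx":0,"dy":0,"dz":0,"ax":0,"ay":-6.36,"az":0},
    {"hand":1,"dx":0,"dy":0,"dz":0,"ax":0,"ay":-6.36,"az":0},
    {"hand":1,"dx":0,"dy":0,"dz":0,"ax":0,"ay":-6.35,"az":0},
    {"hand":1,"dx":3.5,"dy":0,"dz":-2,"ax":0,"ay":0,"az":0},
    {"hand":1,"dx":3.5,"dy":0,"dz":-2,"ax":0,"ay":0,"az":0},
  ],
  newtons=35,
)

```text
time_s: 0.52
position: [0.2491, 0.4798, 0.231]
tool_rot: [[1.0, -0.0, -0.005], [0.005, -0.0, 1.0], [-0.0, -1.0, -0.0]]
ft_force: [1.4, 0.8, 0.3]
grip_width: 0.0853
```

Request:
jog_arm(
  rows=[
    {"hand":1,"dx":3.5,"dy":0,"dz":-2,"ax":0,"ay":0,"az":0},
    {"hand":1,"dx":3.5,"dy":0,"dz":-2,"ax":0,"ay":0,"az":0},
    {"hand":1,"dx":3.5,"dy":0,"dz":-2,"ax":0,"ay":0,"az":0},
    {"hand":1,"dx":3.5,"dy":0,"dz":-2,"ax":0,"ay":0,"az":0},
    {"hand":1,"dx":0,"dy":0,"dz":0,"ax":0,"ay":0,"az":0},
  ],
)

```text
time_s: 0.93
position: [0.395, 0.3964, 0.2305]
tool_rot: [[1.0, 0.001, 0.006], [-0.006, -0.002, 1.0], [0.001, -1.0, -0.002]]
ft_force: [-0.0, -1.1, 0.2]
grip_width: 0.0857
```

```bash
cat > w.py <<'E'
import sys
from h import *
s=status.observe(); im=imaging.get_image('wrist'); cv2.imwrite(f'pics/{sys.argv[1]}.png',im[:,:,::-1])
print(s['time_s'],np.round(s['position'],4),np.round(s['tool_rot'],4).tolist(),np.round(s['ft_force'],1),s['grip_width'])
for c,ct,st in blobs(im):
    for nm,a in(('jar',(.064,.085,.0165)),('sau',(0,.009,.044))):
        try:
            x,f=solve([('wrist',ct)],*a,[s['position'][0]+.03,s['position'][1]],s)
            ar=cen(cyl(*x,*a),'wrist',s)[1]
            if .6<st[4]/ar<1.5: print(c,nm,x.round(4),ct,st[4],round(ar))
        except Exception as e: pass
E
python3 w.py w1
```

```text
0.9333 [0.395  0.3964 0.2305] [[1.0, 0.0008, 0.006], [-0.006, -0.0015, 1.0], [0.0008, -1.0, -0.0015]] [-0.  -1.1  0.2] 0.08574484687679085
red sau [0.6115 0.2785] [247.2 304.8] 1463 2276
yellow jar [0.4785 0.2093] [165.  251.2] 645 893
green jar [0.4734 0.3499] [282.6 247. ] 562 783
blue sau [0.476  0.0697] [ 93.6 225.7] 2780 3073
```

View pics/w1.png

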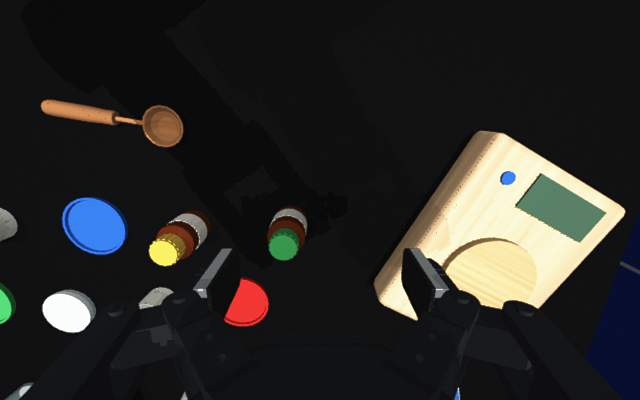

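Request:
jog_arm(
  rows=[
    {"hand":1,"dx":2.5,"dy":2,"dz":-1.4,"ax":0,"ay":0,"az":0},
    {"hand":1,"dx":2.5,"dy":2,"dz":-1.4,"ax":0,"ay":0,"az":0},
    {"hand":1,"dx":2.4,"dy":2,"dz":-1.4,"ax":0,"ay":0,"az":0},
    {"hand":1,"dx":0,"dy":2.5,"dz":0,"ax":0,"ay":0,"az":0},
    {"hand":1,"dx":0,"dy":2.5,"dz":0,"ax":0,"ay":0,"az":0},
  ],
)

```text
time_s: 1.4
position: [0.4639, 0.3577, 0.1201]
tool_rot: [[1.0, -0.0, 0.001], [-0.001, 0.0, 1.0], [-0.0, -1.0, 0.0]]
ft_force: [-0.4, 0.6, 0.0]
grip_width: 0.0855
```

Request:
jog_arm(
  rows=[
    {"hand":1,"dx":0,"dy":0,"dz":0,"ax":0,"ay":0,"az":0},
    {"hand":1,"dx":0,"dy":0,"dz":0,"ax":0,"ay":0,"az":0},
    {"hand":1,"dx":0,"dy":0,"dz":0,"ax":0,"ay":0,"az":0},
    {"hand":1,"dx":0,"dy":0,"dz":0,"ax":0,"ay":0,"az":0},
    {"hand":1,"dx":0,"dy":0,"dz":0,"ax":0,"ay":0,"az":0},
  ],
)

```text
time_s: 1.82
position: [0.4639, 0.3584, 0.1229]
tool_rot: [[1.0, 0.002, -0.001], [0.001, 0.001, 1.0], [0.002, -1.0, 0.001]]
ft_force: [0.2, 0.7, -0.3]
grip_width: 0.0854
```

```bash
python3 w.py w2
```

```text
1.8167 [0.4639 0.3584 0.1229] [[1.0, 0.0024, -0.0007], [0.0007, 0.0012, 1.0], [0.0024, -1.0, 0.0012]] [ 0.2  0.7 -0.3] 0.08537650342911939
red jar [0.5478 0.3019] [252.5 313.4] 2529 1793
yellow jar [0.4788 0.2054] [116.2 236.5] 1604 2438
green jar [0.4727 0.3509] [311.5 229.8] 1416 1937
blue sau [0.4774 0.0749] [ 33.1 202.5] 5128 6794
```

View pics/w2.png

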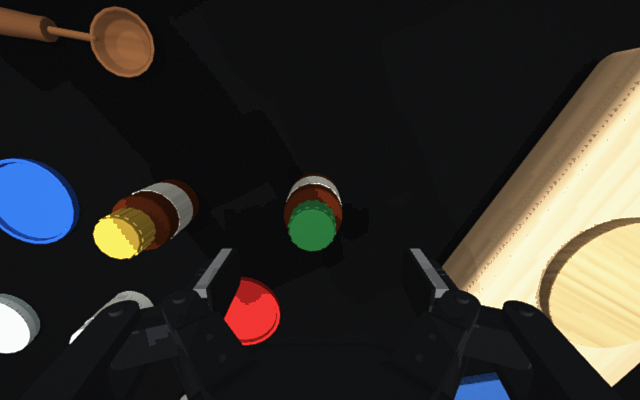

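```bash
python3 - <<'E'
from h import *
T=dict(position=np.array([.464,.358,.121]),tool_rot=np.array([[1,0,0],[0,0,1],[0,-1,0.]]))
for c,a in(((311.5,229.8),(.0849,.085,.0165)),((116.5,237),(.0849,.085,.0165))):
    print(solve([('wrist',np.array(c))],*a,[.46,.3],T)[0],cen(cyl(.467,.3555,.085,.0851,.0165),'wrist',T))
E
```

```text
[0.46854276 0.35072718] (array([318.3361721 , 227.81863674]), 1629.8757956980262)
[0.47415406 0.21346299] (array([318.3361721 , 227.81863674]), 1629.8757956980262)
```

Request:
jog_arm(
  rows=[
    {"hand":1,"dx":0.4,"dy":0,"dz":-0.7,"ax":0,"ay":0,"az":0},
    {"hand":1,"dx":0,"dy":2.5,"dz":0,"ax":0,"ay":0,"az":0},
    {"hand":1,"dx":0,"dy":2.5,"dz":0,"ax":0,"ay":0,"az":0},
    {"hand":1,"dx":0,"dy":2.5,"dz":0,"ax":0,"ay":0,"az":0},
    {"hand":1,"dx":0,"dy":2.4,"dz":0,"ax":0,"ay":0,"az":0},
  ],
)

```text
time_s: 2.28
position: [0.4681, 0.3503, 0.0216]
tool_rot: [[1.0, 0.001, 0.0], [-0.0, 0.0, 1.0], [0.001, -1.0, 0.0]]
ft_force: [0.5, -1.0, -0.8]
grip_width: 0.0853
```

Request:
jog_arm(
  rows=[
    {"hand":0.8,"dx":0,"dy":0,"dz":0,"ax":0,"ay":0,"az":0},
    {"hand":0.65,"dx":0,"dy":0,"dz":0,"ax":0,"ay":0,"az":0},
    {"hand":0.6,"dx":0,"dy":0,"dz":0,"ax":0,"ay":0,"az":0},
    {"hand":0.5,"dx":0,"dy":0,"dz":0,"ax":0,"ay":0,"az":0},
    {"hand":0.4,"dx":0,"dy":0,"dz":0,"ax":0,"ay":0,"az":0},
  ],
)

```text
time_s: 2.7
position: [0.4687, 0.3512, 0.0243]
tool_rot: [[1.0, 0.003, -0.0], [0.0, 0.002, 1.0], [0.003, -1.0, 0.002]]
ft_force: [0.3, 0.0, 6.6]
grip_width: 0.0473
```

Request:
jog_arm(
  rows=[
    {"hand":0.3,"dx":0,"dy":0,"dz":0,"ax":0,"ay":0,"az":0},
    {"hand":0.2,"dx":0,"dy":0,"dz":0,"ax":0,"ay":0,"az":0},
    {"hand":0.2,"dx":0,"dy":0,"dz":0,"ax":0,"ay":0,"az":0},
    {"hand":0.2,"dx":0,"dy":0,"dz":0,"ax":0,"ay":0,"az":0},
    {"hand":0.2,"dx":0,"dy":0,"dz":0,"ax":0,"ay":0,"az":0},
  ],
)

```text
time_s: 3.12
position: [0.4687, 0.3512, 0.0243]
tool_rot: [[1.0, 0.004, -0.0], [0.0, 0.001, 1.0], [0.004, -1.0, 0.001]]
ft_force: [0.8, -0.7, 6.9]
grip_width: 0.0469
```

```bash
python3 w.py w3
```

```text
3.1167 [0.4687 0.3512 0.0243] [[1.0, 0.0035, -0.0003], [0.0003, 0.0014, 1.0], [0.0035, -1.0, 0.0014]] [ 0.8 -0.7  6.9] 0.0469434973122703
```

View pics/w3.png

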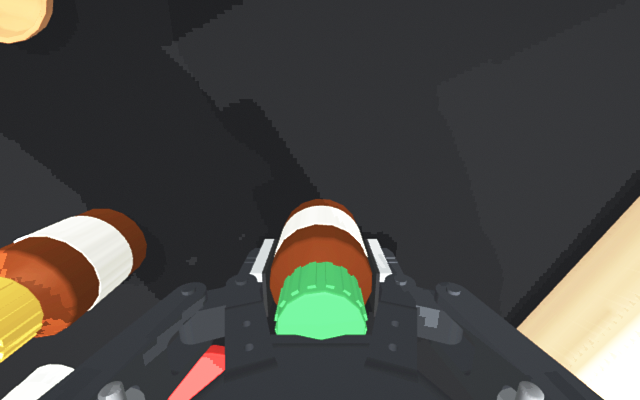

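Request:
jog_arm(
  rows=[
    {"hand":0.2,"dx":0,"dy":-1,"dz":0,"ax":0,"ay":0,"az":0},
    {"hand":0.2,"dx":0,"dy":-2,"dz":0,"ax":0,"ay":0,"az":0},
    {"hand":0.2,"dx":0,"dy":-3,"dz":0,"ax":0,"ay":0,"az":0},
    {"hand":0.2,"dx":0,"dy":-3,"dz":0,"ax":0,"ay":0,"az":0},
    {"hand":0.2,"dx":0,"dy":-3,"dz":0,"ax":0,"ay":0,"az":0},
  ],
)

```text
time_s: 3.58
position: [0.4673, 0.3506, 0.1446]
tool_rot: [[1.0, -0.0, -0.0], [0.0, -0.0, 1.0], [-0.0, -1.0, -0.0]]
ft_force: [0.6, -0.6, -0.7]
grip_width: 0.0466
```

Request:
jog_arm(
  rows=[
    {"hand":0.2,"dx":0.5,"dy":0,"dz":-1.5,"ax":0,"ay":0,"az":0},
    {"hand":0.2,"dx":0.8,"dy":0,"dz":-3,"ax":0,"ay":0,"az":0},
    {"hand":0.2,"dx":0.8,"dy":0,"dz":-3,"ax":0,"ay":0,"az":0},
    {"hand":0.2,"dx":0.8,"dy":0,"dz":-3,"ax":0,"ay":0,"az":0},
    {"hand":0.2,"dx":0.8,"dy":0,"dz":-3,"ax":0,"ay":0,"az":0},
  ],
)

```text
time_s: 4.0
position: [0.5046, 0.2145, 0.1433]
tool_rot: [[1.0, 0.001, -0.001], [0.001, 0.0, 1.0], [0.001, -1.0, 0.0]]
ft_force: [0.1, -0.2, -1.7]
grip_width: 0.0472
```

```bash
python3 w.py w4
```

```text
4.0 [0.5046 0.2145 0.1433] [[1.0, 0.0006, -0.0006], [0.0006, 0.0001, 1.0], [0.0006, -1.0, 0.0001]] [ 0.1 -0.2 -1.7] 0.0471888549950627
```

View pics/w4.png

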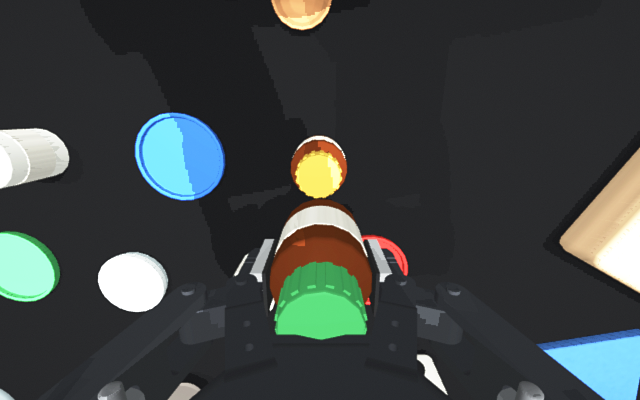

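Request:
jog_arm(
  rows=[
    {"hand":0.2,"dx":0.8,"dy":0,"dz":-3,"ax":0,"ay":0,"az":0},
    {"hand":0.2,"dx":0.8,"dy":0,"dz":-3,"ax":0,"ay":0,"az":0},
    {"hand":0.2,"dx":0.8,"dy":0,"dz":-3,"ax":0,"ay":0,"az":0},
    {"hand":0.2,"dx":0.8,"dy":0,"dz":-3,"ax":0,"ay":0,"az":0},
    {"hand":0.2,"dx":0.8,"dy":0,"dz":-3,"ax":0,"ay":0,"az":0},
  ],
)

```text
time_s: 4.47
position: [0.5447, 0.0644, 0.1433]
tool_rot: [[1.0, 0.0, -0.0], [0.0, -0.0, 1.0], [0.0, -1.0, -0.0]]
ft_force: [0.4, 0.3, -1.0]
grip_width: 0.0472
```

Request:
jog_arm(
  rows=[
    {"hand":0.2,"dx":0.8,"dy":0,"dz":-3,"ax":0,"ay":0,"az":0},
    {"hand":0.2,"dx":0.8,"dy":0,"dz":-3,"ax":0,"ay":0,"az":0},
    {"hand":0.2,"dx":0.8,"dy":0,"dz":-3,"ax":0,"ay":0,"az":0},
    {"hand":0.2,"dx":0.8,"dy":0,"dz":-3,"ax":0,"ay":0,"az":0},
    {"hand":0.2,"dx":0.8,"dy":0,"dz":-3,"ax":0,"ay":0,"az":0},
  ],
)

```text
time_s: 4.88
position: [0.5847, -0.0856, 0.1433]
tool_rot: [[1.0, 0.0, 0.0], [-0.0, -0.0, 1.0], [0.0, -1.0, -0.0]]
ft_force: [0.0, 0.5, -0.9]
grip_width: 0.047
```

Request:
jog_arm(
  rows=[
    {"hand":0.2,"dx":0.8,"dy":0,"dz":-3,"ax":0,"ay":0,"az":0},
    {"hand":0.2,"dx":0.5,"dy":0,"dz":-1.9,"ax":0,"ay":0,"az":0},
    {"hand":0.2,"dx":0,"dy":2,"dz":0,"ax":0,"ay":0,"az":0},
    {"hand":0.2,"dx":0,"dy":3,"dz":0,"ax":0,"ay":0,"az":0},
    {"hand":0.2,"dx":0,"dy":3,"dz":0,"ax":0,"ay":0,"az":0},
  ],
)

```text
time_s: 5.3
position: [0.5979, -0.1337, 0.0628]
tool_rot: [[1.0, 0.002, 0.001], [-0.001, -0.001, 1.0], [0.002, -1.0, -0.001]]
ft_force: [0.2, -0.1, -2.1]
grip_width: 0.0471
```

```bash
cat > st.py <<'E'
import sys
from h import *
for n in('scene','top'):
    im=imaging.get_image(n); cv2.imwrite(f'pics/{n}_{sys.argv[1]}.png',im[:,:,::-1])
a,b=[cv2.imread(f'pics/{n}_{sys.argv[1]}.png') for n in('scene','top')]
a=cv2.resize(a[80:360,100:460],None,fx=2,fy=2,interpolation=cv2.INTER_CUBIC)
cv2.imwrite(f'pics/crop_{sys.argv[1]}.png',a)
E
python3 st.py s1
```

```text
(no output)
```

View pics/crop_s1.png

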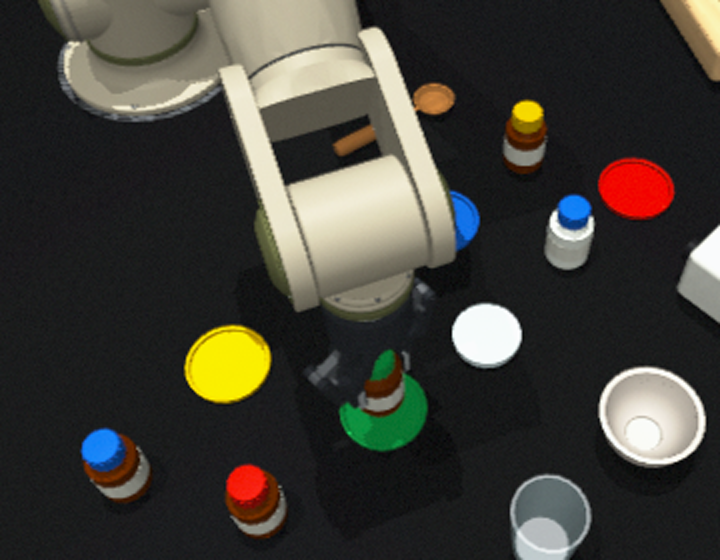

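View pics/top_s1.png

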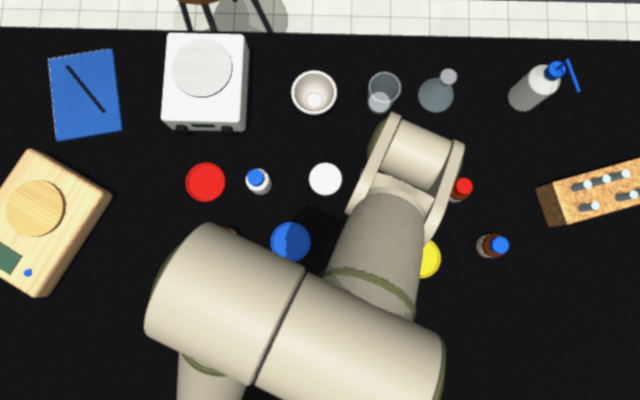

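Request:
jog_arm(
  rows=[
    {"hand":0.2,"dx":0,"dy":1.5,"dz":0,"ax":0,"ay":0,"az":0},
    {"hand":0.2,"dx":0,"dy":1,"dz":0,"ax":0,"ay":0,"az":0},
    {"hand":0.2,"dx":0,"dy":0.5,"dz":0,"ax":0,"ay":0,"az":0},
    {"hand":0.2,"dx":0,"dy":0.2,"dz":0,"ax":0,"ay":0,"az":0},
    {"hand":0.2,"dx":0,"dy":0.2,"dz":0,"ax":0,"ay":0,"az":0},
  ],
)

```text
time_s: 5.82
position: [0.5981, -0.1333, 0.0292]
tool_rot: [[1.0, 0.001, -0.0], [0.0, -0.0, 1.0], [0.001, -1.0, -0.0]]
ft_force: [0.2, -0.2, -1.5]
grip_width: 0.0473
```

Request:
jog_arm(
  rows=[
    {"hand":0.2,"dx":0,"dy":0.05,"dz":0,"ax":0,"ay":0,"az":0},
    {"hand":0.2,"dx":0,"dy":0.05,"dz":0,"ax":0,"ay":0,"az":0},
    {"hand":0.2,"dx":0,"dy":0,"dz":0,"ax":0,"ay":0,"az":0},
    {"hand":0.2,"dx":0,"dy":0,"dz":0,"ax":0,"ay":0,"az":0},
    {"hand":0.2,"dx":0,"dy":0,"dz":0,"ax":0,"ay":0,"az":0},
  ],
)

```text
time_s: 6.23
position: [0.5979, -0.1332, 0.0283]
tool_rot: [[1.0, 0.001, -0.0], [0.0, -0.0, 1.0], [0.001, -1.0, -0.0]]
ft_force: [-2.5, 0.8, 6.8]
grip_width: 0.0469
```

Request:
jog_arm(
  rows=[
    {"hand":0.6,"dx":0,"dy":0,"dz":0,"ax":0,"ay":0,"az":0},
    {"hand":0.7,"dx":0,"dy":0,"dz":0,"ax":0,"ay":0,"az":0},
    {"hand":0.8,"dx":0,"dy":0,"dz":0,"ax":0,"ay":0,"az":0},
    {"hand":0.9,"dx":0,"dy":0,"dz":0,"ax":0,"ay":0,"az":0},
    {"hand":1,"dx":0,"dy":0,"dz":0,"ax":0,"ay":0,"az":0},
  ],
)

```text
time_s: 6.65
position: [0.5977, -0.1332, 0.0272]
tool_rot: [[1.0, -0.0, -0.0], [0.0, 0.0, 1.0], [-0.0, -1.0, 0.0]]
ft_force: [0.2, 1.0, 0.3]
grip_width: 0.0853
```

```bash
python3 w.py w5
```

```text
6.65 [ 0.5977 -0.1332  0.0272] [[1.0, -0.0001, -0.0001], [0.0001, 0.0, 1.0], [-0.0001, -1.0, 0.0]] [0.2 1.  0.3] 0.08529601897533136
green jar [ 0.5557 -0.1338] [321.7 209.5] 5370 8203
```

View pics/w5.png

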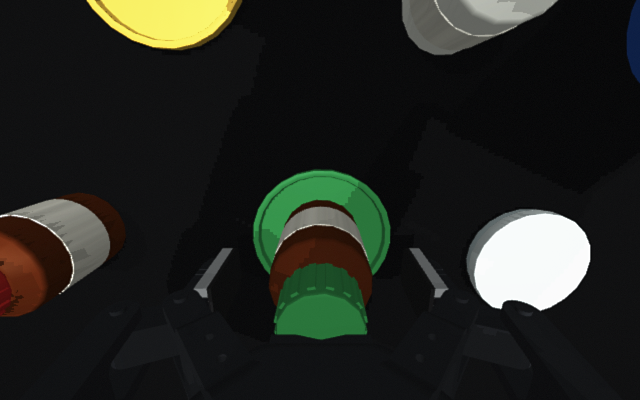

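Request:
jog_arm(
  rows=[
    {"hand":1,"dx":0,"dy":-2,"dz":0,"ax":0,"ay":0,"az":0},
    {"hand":1,"dx":0,"dy":-2.5,"dz":0,"ax":0,"ay":0,"az":0},
    {"hand":1,"dx":0,"dy":-2.5,"dz":0,"ax":0,"ay":0,"az":0},
    {"hand":1,"dx":0,"dy":-2.5,"dz":0,"ax":0,"ay":0,"az":0},
    {"hand":1,"dx":0,"dy":-2.5,"dz":-1,"ax":0,"ay":0,"az":0},
  ],
)

```text
time_s: 7.12
position: [0.5975, -0.1419, 0.1485]
tool_rot: [[1.0, -0.0, -0.002], [0.002, 0.001, 1.0], [-0.0, -1.0, 0.001]]
ft_force: [0.9, 0.0, 0.3]
grip_width: 0.0854
```

Request:
jog_arm(
  rows=[
    {"hand":1,"dx":-0.1,"dy":0,"dz":-3.5,"ax":0,"ay":0,"az":0},
    {"hand":1,"dx":-0.1,"dy":0,"dz":-3.5,"ax":0,"ay":0,"az":0},
    {"hand":1,"dx":-0.1,"dy":0,"dz":-3.5,"ax":0,"ay":0,"az":0},
    {"hand":1,"dx":-0.1,"dy":0,"dz":-3.5,"ax":0,"ay":0,"az":0},
    {"hand":1,"dx":0,"dy":0,"dz":-0.3,"ax":0,"ay":0,"az":0},
  ],
)

```text
time_s: 7.53
position: [0.5928, -0.2918, 0.1468]
tool_rot: [[1.0, 0.0, 0.005], [-0.005, -0.002, 1.0], [0.0, -1.0, -0.002]]
ft_force: [-0.7, -0.1, -0.8]
grip_width: 0.0856
```

```bash
python3 w.py w6
```

```text
7.5333 [ 0.5928 -0.2918  0.1468] [[1.0, 0.0001, 0.0048], [-0.0048, -0.0017, 1.0], [0.0001, -1.0, -0.0017]] [-0.7 -0.1 -0.8] 0.0856104495860133
red jar [ 0.5951 -0.2869] [328.  210.6] 1566 1555
yellow sau [ 0.4565 -0.2117] [410.3  36.9] 6495 8686
blue jar [ 0.4758 -0.3603] [220.8  46. ] 2120 2620
```

View pics/w6.png

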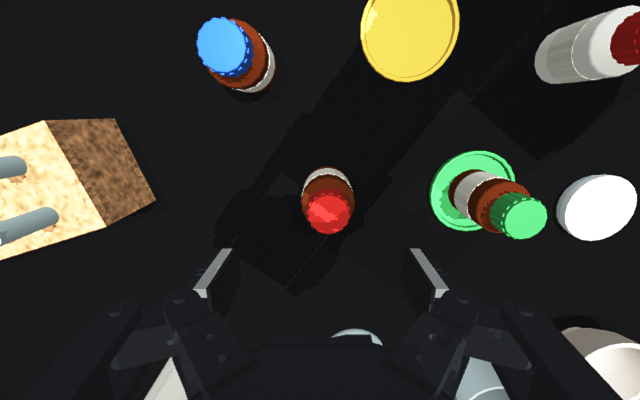

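Request:
jog_arm(
  rows=[
    {"hand":1,"dx":0,"dy":2.5,"dz":0,"ax":0,"ay":0,"az":0},
    {"hand":1,"dx":0,"dy":2.5,"dz":0,"ax":0,"ay":0,"az":0},
    {"hand":1,"dx":0,"dy":2.5,"dz":0,"ax":0,"ay":0,"az":0},
    {"hand":1,"dx":0,"dy":2.5,"dz":0,"ax":0,"ay":0,"az":0},
    {"hand":1,"dx":0,"dy":2.5,"dz":0,"ax":0,"ay":0,"az":0},
  ],
)

```text
time_s: 8.0
position: [0.5938, -0.2848, 0.0213]
tool_rot: [[1.0, -0.0, -0.001], [0.001, 0.0, 1.0], [-0.0, -1.0, 0.0]]
ft_force: [0.2, 0.0, -0.2]
grip_width: 0.0855
```

Request:
jog_arm(
  rows=[
    {"hand":0.8,"dx":0,"dy":0,"dz":0,"ax":0,"ay":0,"az":0},
    {"hand":0.65,"dx":0,"dy":0,"dz":0,"ax":0,"ay":0,"az":0},
    {"hand":0.6,"dx":0,"dy":0,"dz":0,"ax":0,"ay":0,"az":0},
    {"hand":0.5,"dx":0,"dy":0,"dz":0,"ax":0,"ay":0,"az":0},
    {"hand":0.4,"dx":0,"dy":0,"dz":0,"ax":0,"ay":0,"az":0},
  ],
)

```text
time_s: 8.42
position: [0.5947, -0.2864, 0.0246]
tool_rot: [[1.0, 0.003, -0.0], [0.0, -0.002, 1.0], [0.003, -1.0, -0.002]]
ft_force: [1.2, 2.4, 6.1]
grip_width: 0.047
```

Request:
jog_arm(
  rows=[
    {"hand":0.3,"dx":0,"dy":0,"dz":0,"ax":0,"ay":0,"az":0},
    {"hand":0.2,"dx":0,"dy":0,"dz":0,"ax":0,"ay":0,"az":0},
    {"hand":0.2,"dx":0,"dy":0,"dz":0,"ax":0,"ay":0,"az":0},
    {"hand":0.2,"dx":0,"dy":0,"dz":0,"ax":0,"ay":0,"az":0},
    {"hand":0.2,"dx":0,"dy":0,"dz":0,"ax":0,"ay":0,"az":0},
  ],
)

```text
time_s: 8.83
position: [0.5947, -0.2864, 0.0245]
tool_rot: [[1.0, 0.003, -0.0], [0.0, -0.002, 1.0], [0.003, -1.0, -0.002]]
ft_force: [0.5, 3.4, 6.7]
grip_width: 0.0469
```

Request:
jog_arm(
  rows=[
    {"hand":0.2,"dx":0,"dy":-1,"dz":0,"ax":0,"ay":0,"az":0},
    {"hand":0.2,"dx":0,"dy":-2,"dz":0,"ax":0,"ay":0,"az":0},
    {"hand":0.2,"dx":0,"dy":-3,"dz":0,"ax":0,"ay":0,"az":0},
    {"hand":0.2,"dx":0,"dy":-3,"dz":0,"ax":0,"ay":0,"az":0},
    {"hand":0.2,"dx":0,"dy":-3,"dz":0,"ax":0,"ay":0,"az":0},
  ],
)

```text
time_s: 9.25
position: [0.5934, -0.2861, 0.1446]
tool_rot: [[1.0, 0.0, 0.0], [-0.0, -0.0, 1.0], [0.0, -1.0, -0.0]]
ft_force: [-0.1, -0.6, -1.4]
grip_width: 0.0469
```

```bash
python3 w.py w7
```

```text
9.25 [ 0.5934 -0.2861  0.1446] [[1.0, 0.0001, 0.0001], [-0.0001, -0.0003, 1.0], [0.0001, -1.0, -0.0003]] [-0.1 -0.6 -1.4] 0.04689241732782891
red sau [ 0.7395 -0.2871] [320.4 302.6] 5633 3881
yellow sau [ 0.4573 -0.2107] [406.2  36.9] 6341 8805
blue jar [ 0.4755 -0.3592] [213.3  43.3] 2465 2737
```

View pics/w7.png

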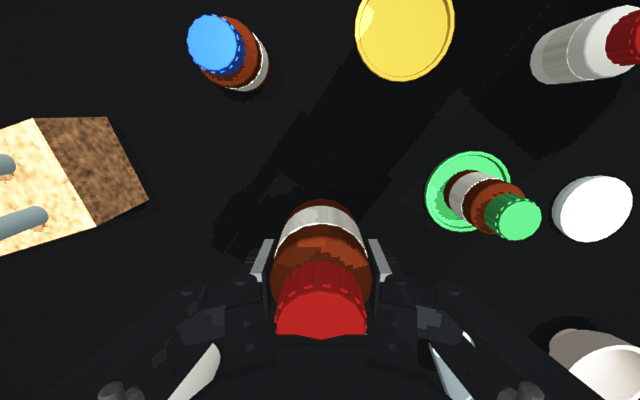

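Request:
jog_arm(
  rows=[
    {"hand":0.2,"dx":0.1,"dy":-1.5,"dz":1.5,"ax":0,"ay":0,"az":0},
    {"hand":0.2,"dx":0.1,"dy":0,"dz":3,"ax":0,"ay":0,"az":0},
    {"hand":0.2,"dx":0.1,"dy":0,"dz":3.5,"ax":0,"ay":0,"az":0},
    {"hand":0.2,"dx":0.1,"dy":0,"dz":3.5,"ax":0,"ay":0,"az":0},
    {"hand":0.2,"dx":0.1,"dy":0,"dz":3.5,"ax":0,"ay":0,"az":0},
  ],
)

```text
time_s: 9.72
position: [0.5981, -0.134, 0.1577]
tool_rot: [[1.0, -0.0, 0.0], [-0.0, 0.0, 1.0], [-0.0, -1.0, 0.0]]
ft_force: [0.3, -0.4, -2.4]
grip_width: 0.0474
```

Request:
jog_arm(
  rows=[
    {"hand":0.2,"dx":0.1,"dy":0,"dz":3.5,"ax":0,"ay":0,"az":0},
    {"hand":0.2,"dx":0.1,"dy":0,"dz":3.5,"ax":0,"ay":0,"az":0},
    {"hand":0.1,"dx":0.1,"dy":0,"dz":3.5,"ax":0,"ay":0,"az":0},
    {"hand":0.2,"dx":0,"dy":0,"dz":3.5,"ax":0,"ay":0,"az":0},
    {"hand":0.2,"dx":0,"dy":0,"dz":3.5,"ax":0,"ay":0,"az":0},
  ],
)

```text
time_s: 10.13
position: [0.6009, 0.0411, 0.1578]
tool_rot: [[1.0, -0.0, -0.0], [0.0, 0.0, 1.0], [-0.0, -1.0, 0.0]]
ft_force: [0.7, 0.6, -1.1]
grip_width: 0.0468
```

Request:
jog_arm(
  rows=[
    {"hand":0.2,"dx":0,"dy":0,"dz":3.5,"ax":0,"ay":0,"az":0},
    {"hand":0.2,"dx":0,"dy":0,"dz":3.5,"ax":0,"ay":0,"az":0},
    {"hand":0.2,"dx":0,"dy":0,"dz":3.5,"ax":0,"ay":0,"az":0},
    {"hand":0.2,"dx":0,"dy":0,"dz":3.5,"ax":0,"ay":0,"az":0},
    {"hand":0.2,"dx":0,"dy":0,"dz":3.5,"ax":0,"ay":0,"az":0},
  ],
)

```text
time_s: 10.55
position: [0.6007, 0.2161, 0.1577]
tool_rot: [[1.0, -0.001, -0.0], [0.0, -0.0, 1.0], [-0.001, -1.0, -0.0]]
ft_force: [0.7, 0.6, -0.7]
grip_width: 0.0469
```

Request:
jog_arm(
  rows=[
    {"hand":0.2,"dx":0,"dy":0,"dz":3,"ax":0,"ay":0,"az":0},
    {"hand":0.2,"dx":0,"dy":0,"dz":2.15,"ax":0,"ay":0,"az":0},
    {"hand":0.2,"dx":0,"dy":0,"dz":0,"ax":0,"ay":0,"az":0},
    {"hand":0.2,"dx":0,"dy":2,"dz":0,"ax":0,"ay":0,"az":0},
    {"hand":0.2,"dx":0,"dy":2,"dz":0,"ax":0,"ay":0,"az":0},
  ],
)

```text
time_s: 10.97
position: [0.6015, 0.2658, 0.1181]
tool_rot: [[1.0, 0.002, -0.001], [0.001, 0.0, 1.0], [0.002, -1.0, 0.0]]
ft_force: [0.5, 0.5, -1.8]
grip_width: 0.0472
```

```bash
python3 w.py w8
```

```text
10.9667 [0.6015 0.2658 0.1181] [[1.0, 0.0023, -0.0009], [0.0009, 0.0003, 1.0], [0.0023, -1.0, 0.0003]] [ 0.5  0.5 -1.8] 0.04722984723182773
red sau [0.5931 0.2695] [325.4 183. ] 4504 6796
red sau [0.7276 0.265 ] [320.4 302.5] 5794 4709
blue jar [0.4852 0.1293] [88.9 35.2] 3420 4486
blue jar [0.6015 0.149 ] [157.7 220.3] 1711 2481
```

View pics/w8.png

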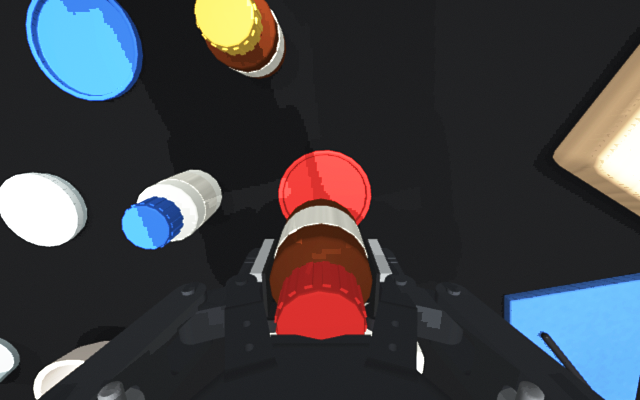

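Request:
jog_arm(
  rows=[
    {"hand":0.2,"dx":0,"dy":1,"dz":0.5,"ax":0,"ay":0,"az":0},
    {"hand":0.2,"dx":0,"dy":2.5,"dz":0,"ax":0,"ay":0,"az":0},
    {"hand":0.2,"dx":0,"dy":2.5,"dz":0,"ax":0,"ay":0,"az":0},
    {"hand":0.2,"dx":0,"dy":1.5,"dz":0,"ax":0,"ay":0,"az":0},
    {"hand":0.2,"dx":0,"dy":0.8,"dz":0,"ax":0,"ay":0,"az":0},
  ],
)

```text
time_s: 11.43
position: [0.601, 0.2702, 0.0328]
tool_rot: [[1.0, -0.002, 0.0], [-0.0, -0.001, 1.0], [-0.002, -1.0, -0.001]]
ft_force: [0.3, -0.2, -0.8]
grip_width: 0.0468
```

Request:
jog_arm(
  rows=[
    {"hand":0.2,"dx":0,"dy":0.3,"dz":0,"ax":0,"ay":0,"az":0},
    {"hand":0.2,"dx":0,"dy":0.2,"dz":0,"ax":0,"ay":0,"az":0},
    {"hand":0.2,"dx":0,"dy":0.1,"dz":0,"ax":0,"ay":0,"az":0},
    {"hand":0.2,"dx":0,"dy":0.1,"dz":0,"ax":0,"ay":0,"az":0},
    {"hand":0.2,"dx":0,"dy":0,"dz":0,"ax":0,"ay":0,"az":0},
  ],
)

```text
time_s: 11.85
position: [0.6023, 0.2705, 0.0286]
tool_rot: [[1.0, 0.002, -0.0], [0.0, 0.001, 1.0], [0.002, -1.0, 0.001]]
ft_force: [0.3, 1.8, 1.6]
grip_width: 0.0466
```

Request:
jog_arm(
  rows=[
    {"hand":0.2,"dx":0,"dy":0,"dz":0,"ax":0,"ay":0,"az":0},
    {"hand":0.6,"dx":0,"dy":0,"dz":0,"ax":0,"ay":0,"az":0},
    {"hand":0.8,"dx":0,"dy":0,"dz":0,"ax":0,"ay":0,"az":0},
    {"hand":0.9,"dx":0,"dy":0,"dz":0,"ax":0,"ay":0,"az":0},
    {"hand":1,"dx":0,"dy":0,"dz":0,"ax":0,"ay":0,"az":0},
  ],
)

```text
time_s: 12.27
position: [0.6016, 0.2703, 0.0272]
tool_rot: [[1.0, -0.0, 0.0], [-0.0, -0.0, 1.0], [-0.0, -1.0, -0.0]]
ft_force: [0.2, -0.6, 0.4]
grip_width: 0.0839
```

```bash
python3 w.py w9
```

```text
12.2667 [0.6016 0.2703 0.0272] [[1.0, -0.0002, 0.0], [-0.0, -0.0001, 1.0], [-0.0002, -1.0, -0.0001]] [ 0.2 -0.6  0.4] 0.08389482805323698
red jar [0.6002 0.2695] [321.1 303.9] 5652 7259
```

View pics/w9.png

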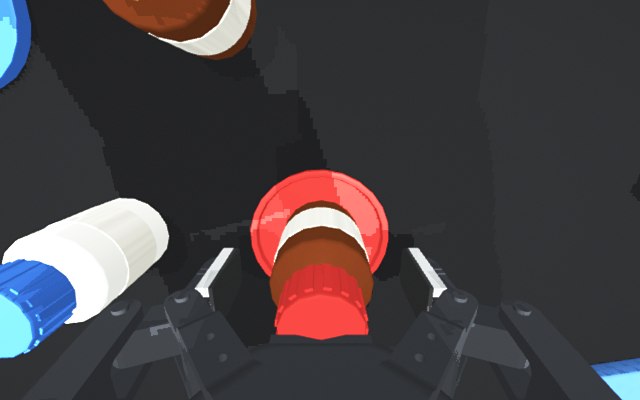

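Request:
jog_arm(
  rows=[
    {"hand":1,"dx":0,"dy":-2,"dz":0,"ax":0,"ay":0,"az":0},
    {"hand":1,"dx":0,"dy":-2.5,"dz":0,"ax":0,"ay":0,"az":0},
    {"hand":1,"dx":0,"dy":-2.5,"dz":0,"ax":0,"ay":0,"az":0},
    {"hand":1,"dx":0,"dy":-2.5,"dz":0,"ax":0,"ay":0,"az":0},
    {"hand":1,"dx":0,"dy":-2.5,"dz":0,"ax":0,"ay":0,"az":0},
  ],
)

```text
time_s: 12.73
position: [0.6015, 0.2703, 0.1485]
tool_rot: [[1.0, -0.0, -0.0], [0.0, -0.0, 1.0], [-0.0, -1.0, -0.0]]
ft_force: [0.6, -0.1, 0.5]
grip_width: 0.0853
```

Request:
jog_arm(
  rows=[
    {"hand":1,"dx":-3,"dy":0,"dz":-1.5,"ax":0,"ay":0,"az":0},
    {"hand":1,"dx":-3.5,"dy":0,"dz":-1.5,"ax":0,"ay":0,"az":0},
    {"hand":1,"dx":-3.5,"dy":0,"dz":-1.5,"ax":0,"ay":0,"az":0},
    {"hand":1,"dx":-2.8,"dy":0,"dz":-1.2,"ax":0,"ay":0,"az":0},
    {"hand":1,"dx":0,"dy":0,"dz":0,"ax":0,"ay":0,"az":0},
  ],
)

```text
time_s: 13.15
position: [0.4684, 0.2119, 0.1473]
tool_rot: [[1.0, -0.004, -0.0], [0.0, -0.001, 1.0], [-0.004, -1.0, -0.001]]
ft_force: [0.7, 0.7, 1.6]
grip_width: 0.0855
```

```bash
python3 w.py w10
```

```text
13.15 [0.4684 0.2119 0.1473] [[1.0, -0.0044, -0.0002], [0.0002, -0.0011, 1.0], [-0.0044, -1.0, -0.0011]] [0.7 0.7 1.6] 0.08553611921367643
red jar [0.5377 0.2533] [368.3 281.7] 1416 1460
```

View pics/w10.png

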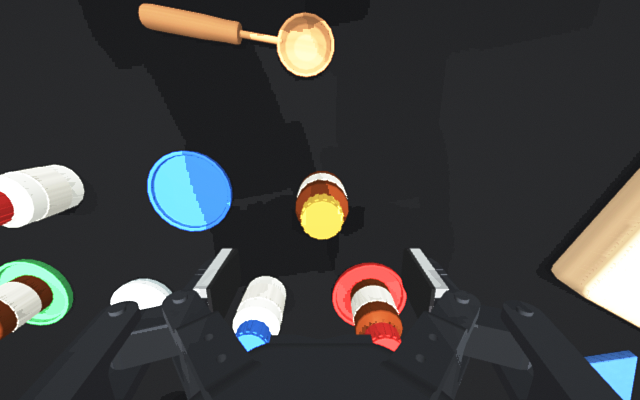

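Request:
jog_arm(
  rows=[
    {"hand":1,"dx":0,"dy":2.5,"dz":0,"ax":0,"ay":0,"az":0},
    {"hand":1,"dx":0,"dy":2.5,"dz":0,"ax":0,"ay":0,"az":0},
    {"hand":1,"dx":0,"dy":2.5,"dz":0,"ax":0,"ay":0,"az":0},
    {"hand":1,"dx":0,"dy":2.5,"dz":0,"ax":0,"ay":0,"az":0},
    {"hand":1,"dx":0,"dy":2.5,"dz":0,"ax":0,"ay":0,"az":0},
  ],
)

```text
time_s: 13.62
position: [0.4748, 0.2136, 0.0212]
tool_rot: [[1.0, 0.001, 0.0], [-0.0, 0.0, 1.0], [0.001, -1.0, 0.0]]
ft_force: [0.4, -0.7, -0.6]
grip_width: 0.0852
```

Request:
jog_arm(
  rows=[
    {"hand":0.8,"dx":0,"dy":0,"dz":0,"ax":0,"ay":0,"az":0},
    {"hand":0.65,"dx":0,"dy":0,"dz":0,"ax":0,"ay":0,"az":0},
    {"hand":0.6,"dx":0,"dy":0,"dz":0,"ax":0,"ay":0,"az":0},
    {"hand":0.5,"dx":0,"dy":0,"dz":0,"ax":0,"ay":0,"az":0},
    {"hand":0.4,"dx":0,"dy":0,"dz":0,"ax":0,"ay":0,"az":0},
  ],
)

```text
time_s: 14.03
position: [0.4748, 0.2136, 0.0239]
tool_rot: [[1.0, 0.003, -0.0], [0.0, 0.001, 1.0], [0.003, -1.0, 0.001]]
ft_force: [1.0, -0.2, 4.3]
grip_width: 0.0466
```

Request:
jog_arm(
  rows=[
    {"hand":0.3,"dx":0,"dy":0,"dz":0,"ax":0,"ay":0,"az":0},
    {"hand":0.2,"dx":0,"dy":0,"dz":0,"ax":0,"ay":0,"az":0},
    {"hand":0.2,"dx":0,"dy":0,"dz":0,"ax":0,"ay":0,"az":0},
    {"hand":0.2,"dx":0,"dy":0,"dz":0,"ax":0,"ay":0,"az":0},
    {"hand":0.2,"dx":0,"dy":0,"dz":0,"ax":0,"ay":0,"az":0},
  ],
)

```text
time_s: 14.45
position: [0.4748, 0.2136, 0.0239]
tool_rot: [[1.0, 0.004, -0.0], [0.0, 0.001, 1.0], [0.004, -1.0, 0.001]]
ft_force: [0.1, -0.1, 7.3]
grip_width: 0.0471
```

Request:
jog_arm(
  rows=[
    {"hand":0.2,"dx":0,"dy":-1,"dz":0,"ax":0,"ay":0,"az":0},
    {"hand":0.2,"dx":0,"dy":-2,"dz":0,"ax":0,"ay":0,"az":0},
    {"hand":0.2,"dx":0,"dy":-3.5,"dz":0,"ax":0,"ay":0,"az":0},
    {"hand":0.2,"dx":0,"dy":-3.5,"dz":0,"ax":0,"ay":0,"az":0},
    {"hand":0.2,"dx":0,"dy":-3.5,"dz":0,"ax":0,"ay":0,"az":0},
  ],
)

```text
time_s: 14.87
position: [0.473, 0.2132, 0.1597]
tool_rot: [[1.0, -0.0, -0.0], [0.0, -0.0, 1.0], [-0.0, -1.0, -0.0]]
ft_force: [-0.1, -0.2, -0.8]
grip_width: 0.0468
```

```bash
python3 w.py w11
```

```text
14.8667 [0.473  0.2132 0.1597] [[1.0, -0.0003, -0.0001], [0.0001, -0.0001, 1.0], [-0.0003, -1.0, -0.0001]] [-0.1 -0.2 -0.8] 0.04676006294808441
```

View pics/w11.png

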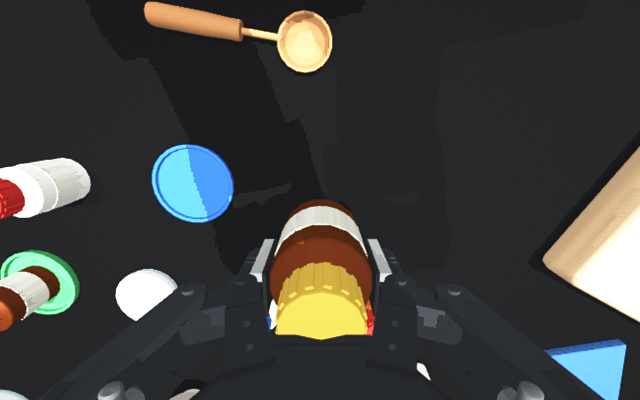

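Request:
jog_arm(
  rows=[
    {"hand":0.2,"dx":-0.2,"dy":0,"dz":-1.5,"ax":0,"ay":0,"az":0},
    {"hand":0.2,"dx":-0.2,"dy":0,"dz":-3,"ax":0,"ay":0,"az":0},
    {"hand":0.2,"dx":-0.2,"dy":0,"dz":-3.5,"ax":0,"ay":0,"az":0},
    {"hand":0.2,"dx":-0.2,"dy":0,"dz":-3.5,"ax":0,"ay":0,"az":0},
    {"hand":0.2,"dx":-0.2,"dy":0,"dz":-3.5,"ax":0,"ay":0,"az":0},
  ],
)

```text
time_s: 15.33
position: [0.463, 0.0621, 0.158]
tool_rot: [[1.0, 0.001, -0.001], [0.001, -0.0, 1.0], [0.001, -1.0, -0.0]]
ft_force: [1.2, 0.5, -2.4]
grip_width: 0.0465
```

Request:
jog_arm(
  rows=[
    {"hand":0.2,"dx":-0.2,"dy":0,"dz":-3.5,"ax":0,"ay":0,"az":0},
    {"hand":0.2,"dx":-0.2,"dy":0,"dz":-3.5,"ax":0,"ay":0,"az":0},
    {"hand":0.2,"dx":-0.2,"dy":0,"dz":-3.5,"ax":0,"ay":0,"az":0},
    {"hand":0.2,"dx":-0.2,"dy":0,"dz":-3.5,"ax":0,"ay":0,"az":0},
    {"hand":0.2,"dx":-0.2,"dy":0,"dz":-3.5,"ax":0,"ay":0,"az":0},
  ],
)

```text
time_s: 15.75
position: [0.453, -0.1133, 0.158]
tool_rot: [[1.0, 0.0, 0.0], [-0.0, -0.0, 1.0], [0.0, -1.0, -0.0]]
ft_force: [0.1, 0.3, -0.8]
grip_width: 0.047
```

Request:
jog_arm(
  rows=[
    {"hand":0.2,"dx":-0.2,"dy":0,"dz":-3.5,"ax":0,"ay":0,"az":0},
    {"hand":0.2,"dx":-0.2,"dy":0,"dz":-3.5,"ax":0,"ay":0,"az":0},
    {"hand":0.2,"dx":-0.2,"dy":0,"dz":-2.5,"ax":0,"ay":0,"az":0},
    {"hand":0.2,"dx":-0.2,"dy":2,"dz":0,"ax":0,"ay":0,"az":0},
    {"hand":0.2,"dx":0,"dy":2,"dz":0,"ax":0,"ay":0,"az":0},
  ],
)

```text
time_s: 16.17
position: [0.4456, -0.2084, 0.1179]
tool_rot: [[1.0, 0.002, 0.003], [-0.003, -0.002, 1.0], [0.002, -1.0, -0.002]]
ft_force: [0.7, -0.6, -2.3]
grip_width: 0.0465
```

```bash
python3 w.py w12
```

```text
16.1667 [ 0.4456 -0.2084  0.1179] [[1.0, 0.0022, 0.0026], [-0.0025, -0.0018, 1.0], [0.0022, -1.0, -0.0018]] [ 0.7 -0.6 -2.3] 0.04651418098234566
red jar [ 0.4701 -0.0676] [512.9 251.3] 2360 2449
yellow jar [ 0.5009 -0.2096] [320.4 287.4] 2545 1910
```

View pics/w12.png

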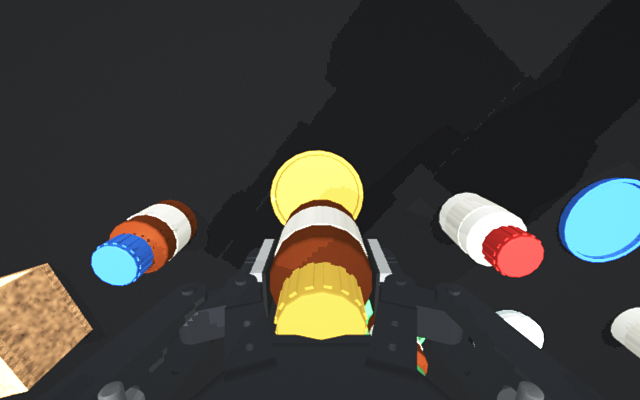

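Request:
jog_arm(
  rows=[
    {"hand":0.2,"dx":0,"dy":1,"dz":-0.5,"ax":0,"ay":0,"az":0},
    {"hand":0.2,"dx":0,"dy":2.5,"dz":0,"ax":0,"ay":0,"az":0},
    {"hand":0.2,"dx":0,"dy":2.5,"dz":0,"ax":0,"ay":0,"az":0},
    {"hand":0.2,"dx":0,"dy":1.5,"dz":0,"ax":0,"ay":0,"az":0},
    {"hand":0.2,"dx":0,"dy":0.8,"dz":0,"ax":0,"ay":0,"az":0},
  ],
)

```text
time_s: 16.63
position: [0.4455, -0.2115, 0.0334]
tool_rot: [[1.0, -0.001, -0.001], [0.001, 0.001, 1.0], [-0.001, -1.0, 0.001]]
ft_force: [0.9, -0.2, -1.2]
grip_width: 0.0466
```

Request:
jog_arm(
  rows=[
    {"hand":0.2,"dx":0,"dy":0.3,"dz":0,"ax":0,"ay":0,"az":0},
    {"hand":0.2,"dx":0,"dy":0.2,"dz":0,"ax":0,"ay":0,"az":0},
    {"hand":0.2,"dx":0,"dy":0.1,"dz":0,"ax":0,"ay":0,"az":0},
    {"hand":0.2,"dx":0,"dy":0.1,"dz":0,"ax":0,"ay":0,"az":0},
    {"hand":0.2,"dx":0,"dy":0,"dz":0,"ax":0,"ay":0,"az":0},
  ],
)

```text
time_s: 17.05
position: [0.4461, -0.212, 0.028]
tool_rot: [[1.0, 0.001, -0.0], [0.0, -0.001, 1.0], [0.001, -1.0, -0.001]]
ft_force: [1.1, -0.1, -0.9]
grip_width: 0.0466
```

Request:
jog_arm(
  rows=[
    {"hand":0.2,"dx":0,"dy":0.05,"dz":0,"ax":0,"ay":0,"az":0},
    {"hand":0.2,"dx":0,"dy":0.05,"dz":0,"ax":0,"ay":0,"az":0},
    {"hand":0.2,"dx":0,"dy":0,"dz":0,"ax":0,"ay":0,"az":0},
    {"hand":0.2,"dx":0,"dy":0,"dz":0,"ax":0,"ay":0,"az":0},
    {"hand":0.2,"dx":0,"dy":0,"dz":0,"ax":0,"ay":0,"az":0},
  ],
)

```text
time_s: 17.47
position: [0.4461, -0.212, 0.0279]
tool_rot: [[1.0, 0.002, -0.0], [0.0, -0.001, 1.0], [0.002, -1.0, -0.001]]
ft_force: [-3.1, 1.7, 13.0]
grip_width: 0.0469
```

Request:
jog_arm(
  rows=[
    {"hand":0.2,"dx":0,"dy":-0.07,"dz":0,"ax":0,"ay":0,"az":0},
    {"hand":0.6,"dx":0,"dy":0,"dz":0,"ax":0,"ay":0,"az":0},
    {"hand":0.8,"dx":0,"dy":0,"dz":0,"ax":0,"ay":0,"az":0},
    {"hand":0.9,"dx":0,"dy":0,"dz":0,"ax":0,"ay":0,"az":0},
    {"hand":1,"dx":0,"dy":0,"dz":0,"ax":0,"ay":0,"az":0},
  ],
)

```text
time_s: 17.88
position: [0.4457, -0.2117, 0.027]
tool_rot: [[1.0, -0.0, -0.0], [0.0, 0.0, 1.0], [-0.0, -1.0, 0.0]]
ft_force: [-0.9, 0.1, 0.3]
grip_width: 0.0843
```

```bash
python3 w.py w13
```

```text
17.8833 [ 0.4457 -0.2117  0.027 ] [[1.0, -0.0001, -0.0], [0.0, 0.0001, 1.0], [-0.0001, -1.0, 0.0001]] [-0.9  0.1  0.3] 0.084280808942748
```

View pics/w13.png

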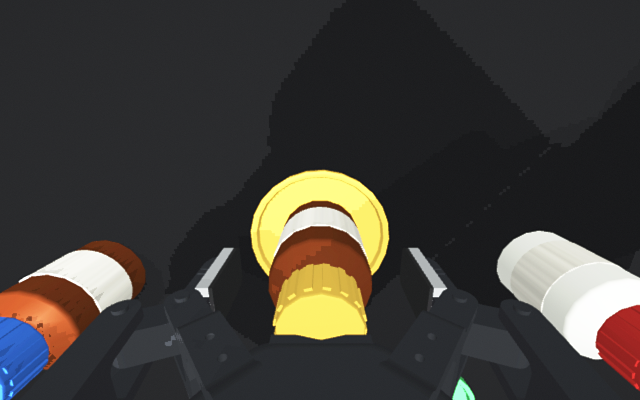

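Request:
jog_arm(
  rows=[
    {"hand":1,"dx":0,"dy":-2,"dz":0,"ax":0,"ay":0,"az":0},
    {"hand":1,"dx":0,"dy":-2.5,"dz":0,"ax":0,"ay":0,"az":0},
    {"hand":1,"dx":0,"dy":-2.5,"dz":0,"ax":0,"ay":0,"az":0},
    {"hand":1,"dx":0,"dy":-2.5,"dz":0,"ax":0,"ay":0,"az":0},
    {"hand":1,"dx":0,"dy":-2.5,"dz":0,"ax":0,"ay":0,"az":0},
  ],
)

```text
time_s: 18.35
position: [0.4455, -0.2115, 0.1482]
tool_rot: [[1.0, -0.0, 0.0], [-0.0, 0.0, 1.0], [-0.0, -1.0, 0.0]]
ft_force: [0.4, 0.1, -0.4]
grip_width: 0.0852
```

Request:
jog_arm(
  rows=[
    {"hand":1,"dx":0.7,"dy":0,"dz":-3.7,"ax":0,"ay":0,"az":0},
    {"hand":1,"dx":0.7,"dy":0,"dz":-3.7,"ax":0,"ay":0,"az":0},
    {"hand":1,"dx":0.7,"dy":0,"dz":-3.7,"ax":0,"ay":0,"az":0},
    {"hand":1,"dx":0.8,"dy":0,"dz":-3.6,"ax":0,"ay":0,"az":0},
    {"hand":1,"dx":0,"dy":0,"dz":0,"ax":0,"ay":0,"az":0},
  ],
)

```text
time_s: 18.77
position: [0.475, -0.3645, 0.1463]
tool_rot: [[1.0, 0.001, 0.004], [-0.004, -0.002, 1.0], [0.001, -1.0, -0.002]]
ft_force: [-0.6, 0.2, -1.0]
grip_width: 0.0851
```

```bash
python3 w.py w14
```

```text
18.7667 [ 0.475  -0.3645  0.1463] [[1.0, 0.001, 0.0038], [-0.0038, -0.0024, 1.0], [0.001, -1.0, -0.0024]] [-0.6  0.2 -1. ] 0.08505172715983647
yellow jar [ 0.4252 -0.2611] [459.3 145. ] 2245 2113
blue jar [ 0.4762 -0.358 ] [330.  209.5] 1539 1565
```

View pics/w14.png

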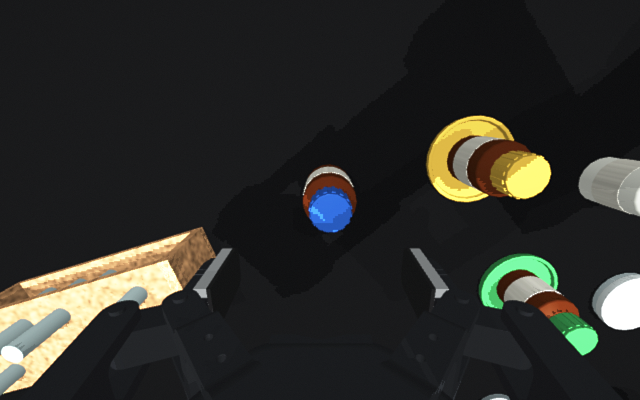

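```bash
python3 - <<'E'
from h import *
T=dict(position=np.array([.475,-.3645,.1463]),tool_rot=np.array([[1,0,.004],[-.004,-.002,1],[0,-1.,-.002]]))
for z in(.0,.03,.06):
    print(z,[solve([(n,np.array(c))],z,z+.0001,.001,[.5,-.45],T)[0].round(3) for n,c in(('wrist',(205,228)),('wrist',(217,262)),('top',(538,187)),('top',(556,226)))])
E
```

```text
0.0 [array([ 0.525, -0.496]), array([ 0.568, -0.487]), array([ 0.61, -0.48]), array([ 0.523, -0.517])]
0.03 [array([ 0.512, -0.482]), array([ 0.551, -0.475]), array([ 0.604, -0.465]), array([ 0.52, -0.5 ])]
0.06 [array([ 0.499, -0.469]), array([ 0.533, -0.462]), array([ 0.599, -0.45 ]), array([ 0.517, -0.484])]
```

Clear by more than 45 mm. Descend and grasp.

Request:
jog_arm(
  rows=[
    {"hand":1,"dx":0,"dy":2.5,"dz":0,"ax":0,"ay":0,"az":0},
    {"hand":1,"dx":0,"dy":2.5,"dz":0,"ax":0,"ay":0,"az":0},
    {"hand":1,"dx":0,"dy":2.5,"dz":0,"ax":0,"ay":0,"az":0},
    {"hand":1,"dx":0,"dy":2.5,"dz":0,"ax":0,"ay":0,"az":0},
    {"hand":1,"dx":0,"dy":2.5,"dz":0,"ax":0,"ay":0,"az":0},
  ],
)

```text
time_s: 19.23
position: [0.4746, -0.3574, 0.021]
tool_rot: [[1.0, -0.0, -0.001], [0.001, 0.0, 1.0], [-0.0, -1.0, 0.0]]
ft_force: [-0.2, -0.1, -0.6]
grip_width: 0.0855
```

Request:
jog_arm(
  rows=[
    {"hand":0.8,"dx":0,"dy":0,"dz":0,"ax":0,"ay":0,"az":0},
    {"hand":0.65,"dx":0,"dy":0,"dz":0,"ax":0,"ay":0,"az":0},
    {"hand":0.6,"dx":0,"dy":0,"dz":0,"ax":0,"ay":0,"az":0},
    {"hand":0.5,"dx":0,"dy":0,"dz":0,"ax":0,"ay":0,"az":0},
    {"hand":0.4,"dx":0,"dy":0,"dz":0,"ax":0,"ay":0,"az":0},
  ],
)

```text
time_s: 19.65
position: [0.4754, -0.359, 0.024]
tool_rot: [[1.0, 0.002, -0.0], [0.0, -0.002, 1.0], [0.002, -1.0, -0.002]]
ft_force: [0.4, 2.2, 6.1]
grip_width: 0.047
```

Request:
jog_arm(
  rows=[
    {"hand":0.3,"dx":0,"dy":0,"dz":0,"ax":0,"ay":0,"az":0},
    {"hand":0.2,"dx":0,"dy":0,"dz":0,"ax":0,"ay":0,"az":0},
    {"hand":0.2,"dx":0,"dy":0,"dz":0,"ax":0,"ay":0,"az":0},
    {"hand":0.2,"dx":0,"dy":0,"dz":0,"ax":0,"ay":0,"az":0},
    {"hand":0.2,"dx":0,"dy":0,"dz":0,"ax":0,"ay":0,"az":0},
  ],
)

```text
time_s: 20.07
position: [0.4754, -0.359, 0.024]
tool_rot: [[1.0, 0.002, -0.0], [0.0, -0.002, 1.0], [0.002, -1.0, -0.002]]
ft_force: [0.8, 1.1, 6.8]
grip_width: 0.0469
```

Request:
jog_arm(
  rows=[
    {"hand":0.2,"dx":0,"dy":-1,"dz":0,"ax":0,"ay":0,"az":0},
    {"hand":0.2,"dx":0,"dy":-2,"dz":0,"ax":0,"ay":0,"az":0},
    {"hand":0.2,"dx":0,"dy":-3.5,"dz":0,"ax":0,"ay":0,"az":0},
    {"hand":0.2,"dx":0,"dy":-3.5,"dz":0,"ax":0,"ay":0,"az":0},
    {"hand":0.2,"dx":0,"dy":-3.5,"dz":0,"ax":0,"ay":0,"az":0},
  ],
)

```text
time_s: 20.48
position: [0.4744, -0.3584, 0.1595]
tool_rot: [[1.0, 0.0, 0.0], [-0.0, -0.0, 1.0], [0.0, -1.0, -0.0]]
ft_force: [-0.1, -0.2, -1.6]
grip_width: 0.0471
```

```bash
python3 w.py w15
```

```text
20.4833 [ 0.4744 -0.3584  0.1595] [[1.0, 0.0, 0.0], [-0.0, -0.0003, 1.0], [0.0, -1.0, -0.0003]] [-0.1 -0.2 -1.6] 0.047077463205675615
yellow jar [ 0.4257 -0.2583] [447.  145.2] 2062 1825
```

View pics/w15.png

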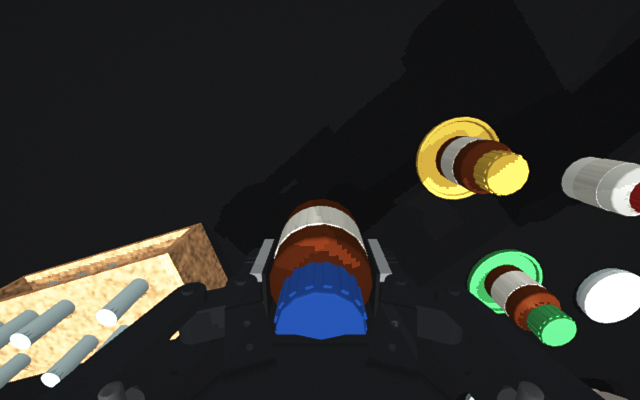

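Request:
jog_arm(
  rows=[
    {"hand":0.2,"dx":0,"dy":0,"dz":1.5,"ax":0,"ay":0,"az":0},
    {"hand":0.2,"dx":0,"dy":0,"dz":3,"ax":0,"ay":0,"az":0},
    {"hand":0.2,"dx":0,"dy":0,"dz":3.5,"ax":0,"ay":0,"az":0},
    {"hand":0.2,"dx":0,"dy":0,"dz":3.5,"ax":0,"ay":0,"az":0},
    {"hand":0.2,"dx":0,"dy":0,"dz":3.5,"ax":0,"ay":0,"az":0},
  ],
)

```text
time_s: 20.95
position: [0.4742, -0.2073, 0.1577]
tool_rot: [[1.0, 0.001, 0.001], [-0.001, -0.001, 1.0], [0.001, -1.0, -0.001]]
ft_force: [1.2, 1.2, -1.8]
grip_width: 0.0471
```

Request:
jog_arm(
  rows=[
    {"hand":0.2,"dx":0,"dy":0,"dz":3.5,"ax":0,"ay":0,"az":0},
    {"hand":0.2,"dx":0,"dy":0,"dz":3.5,"ax":0,"ay":0,"az":0},
    {"hand":0.2,"dx":0,"dy":0,"dz":3.5,"ax":0,"ay":0,"az":0},
    {"hand":0.2,"dx":0,"dy":0,"dz":3.5,"ax":0,"ay":0,"az":0},
    {"hand":0.2,"dx":0,"dy":0,"dz":3.5,"ax":0,"ay":0,"az":0},
  ],
)

```text
time_s: 21.37
position: [0.4743, -0.0321, 0.1578]
tool_rot: [[1.0, 0.001, 0.0], [-0.0, -0.001, 1.0], [0.001, -1.0, -0.001]]
ft_force: [1.5, -0.3, -2.0]
grip_width: 0.0472
```

Request:
jog_arm(
  rows=[
    {"hand":0.2,"dx":-0.2,"dy":0,"dz":3.5,"ax":0,"ay":0,"az":0},
    {"hand":0.2,"dx":0,"dy":0,"dz":3.5,"ax":0,"ay":0,"az":0},
    {"hand":0.2,"dx":0,"dy":0,"dz":2.5,"ax":0,"ay":0,"az":0},
    {"hand":0.2,"dx":0,"dy":1,"dz":1.3,"ax":0,"ay":0,"az":0},
    {"hand":0.2,"dx":0,"dy":3,"dz":0,"ax":0,"ay":0,"az":0},
  ],
)

```text
time_s: 21.78
position: [0.4745, 0.0767, 0.1203]
tool_rot: [[1.0, 0.009, -0.003], [0.003, -0.0, 1.0], [0.009, -1.0, -0.0]]
ft_force: [2.3, -0.4, -2.1]
grip_width: 0.047
```

```bash
python3 w.py w16
```

```text
21.7833 [0.4745 0.0767 0.1203] [[1.0, 0.0091, -0.0034], [0.0034, -0.0004, 1.0], [0.0091, -1.0, -0.0004]] [ 2.3 -0.4 -2.1] 0.04695223541121257
blue sau [0.6046 0.0762] [320.5 303.2] 5642 4570
```

View pics/w16.png

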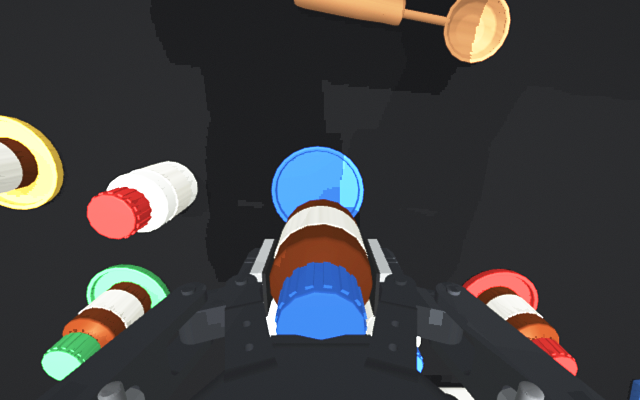

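Request:
jog_arm(
  rows=[
    {"hand":0.2,"dx":0,"dy":1,"dz":0,"ax":0,"ay":0,"az":0},
    {"hand":0.2,"dx":0,"dy":2.5,"dz":0,"ax":0,"ay":0,"az":0},
    {"hand":0.2,"dx":0,"dy":2.5,"dz":0,"ax":0,"ay":0,"az":0},
    {"hand":0.2,"dx":0,"dy":1.5,"dz":0,"ax":0,"ay":0,"az":0},
    {"hand":0.2,"dx":0,"dy":0.8,"dz":0,"ax":0,"ay":0,"az":0},
  ],
)

```text
time_s: 22.25
position: [0.4721, 0.074, 0.0331]
tool_rot: [[1.0, -0.002, 0.001], [-0.001, 0.0, 1.0], [-0.002, -1.0, 0.0]]
ft_force: [0.3, -0.7, -2.8]
grip_width: 0.0468
```

Request:
jog_arm(
  rows=[
    {"hand":0.2,"dx":0,"dy":0.3,"dz":0,"ax":0,"ay":0,"az":0},
    {"hand":0.2,"dx":0,"dy":0.2,"dz":0,"ax":0,"ay":0,"az":0},
    {"hand":0.2,"dx":0,"dy":0.1,"dz":0,"ax":0,"ay":0,"az":0},
    {"hand":0.2,"dx":0,"dy":0.1,"dz":0,"ax":0,"ay":0,"az":0},
    {"hand":0.2,"dx":0,"dy":0,"dz":0,"ax":0,"ay":0,"az":0},
  ],
)

```text
time_s: 22.67
position: [0.4732, 0.0742, 0.028]
tool_rot: [[1.0, 0.002, -0.0], [0.0, -0.0, 1.0], [0.002, -1.0, -0.0]]
ft_force: [-0.8, -0.1, 1.5]
grip_width: 0.0469
```

Request:
jog_arm(
  rows=[
    {"hand":0.2,"dx":0,"dy":0,"dz":0,"ax":0,"ay":0,"az":0},
    {"hand":0.2,"dx":0,"dy":0,"dz":0,"ax":0,"ay":0,"az":0},
    {"hand":0.2,"dx":0,"dy":0,"dz":0,"ax":0,"ay":0,"az":0},
    {"hand":0.2,"dx":0,"dy":0,"dz":0,"ax":0,"ay":0,"az":0},
    {"hand":0.2,"dx":0,"dy":0,"dz":0,"ax":0,"ay":0,"az":0},
  ],
)

```text
time_s: 23.08
position: [0.4732, 0.0742, 0.028]
tool_rot: [[1.0, 0.002, -0.0], [0.0, -0.0, 1.0], [0.002, -1.0, -0.0]]
ft_force: [-0.6, -0.6, 7.5]
grip_width: 0.0469
```

Request:
jog_arm(
  rows=[
    {"hand":0.6,"dx":0,"dy":0,"dz":0,"ax":0,"ay":0,"az":0},
    {"hand":0.8,"dx":0,"dy":0,"dz":0,"ax":0,"ay":0,"az":0},
    {"hand":0.9,"dx":0,"dy":0,"dz":0,"ax":0,"ay":0,"az":0},
    {"hand":1,"dx":0,"dy":0,"dz":0,"ax":0,"ay":0,"az":0},
    {"hand":1,"dx":0,"dy":0,"dz":0,"ax":0,"ay":0,"az":0},
  ],
)

```text
time_s: 23.5
position: [0.4727, 0.0743, 0.027]
tool_rot: [[1.0, -0.0, -0.0], [0.0, 0.0, 1.0], [-0.0, -1.0, 0.0]]
ft_force: [0.1, -0.8, -0.2]
grip_width: 0.0854
```

Request:
jog_arm(
  rows=[
    {"hand":1,"dx":0,"dy":-2,"dz":0,"ax":0,"ay":0,"az":0},
    {"hand":1,"dx":0,"dy":-3,"dz":0,"ax":0,"ay":0,"az":0},
    {"hand":1,"dx":0,"dy":-3,"dz":0,"ax":0,"ay":0,"az":0},
    {"hand":1,"dx":0,"dy":-3,"dz":0,"ax":0,"ay":0,"az":0},
    {"hand":1,"dx":0,"dy":-3,"dz":0,"ax":0,"ay":0,"az":0},
  ],
)

```text
time_s: 23.92
position: [0.4723, 0.0744, 0.1685]
tool_rot: [[1.0, -0.0, -0.0], [0.0, 0.0, 1.0], [-0.0, -1.0, 0.0]]
ft_force: [0.3, 0.8, -0.2]
grip_width: 0.0851
```

Request:
jog_arm(
  rows=[
    {"hand":1,"dx":-2,"dy":-3,"dz":3,"ax":0,"ay":0,"az":0},
    {"hand":1,"dx":-2.5,"dy":-3,"dz":3.2,"ax":0,"ay":0,"az":0},
    {"hand":1,"dx":-2.5,"dy":0,"dz":3.2,"ax":0,"ay":0,"az":0},
    {"hand":1,"dx":-2.5,"dy":0,"dz":3.2,"ax":0,"ay":0,"az":0},
    {"hand":1,"dx":-2.5,"dy":0,"dz":3.2,"ax":0,"ay":0,"az":0},
  ],
)

```text
time_s: 24.33
position: [0.3579, 0.2244, 0.2188]
tool_rot: [[1.0, 0.001, 0.001], [-0.001, 0.0, 1.0], [0.001, -1.0, 0.0]]
ft_force: [1.2, 1.3, 0.1]
grip_width: 0.0856
```

Request:
jog_arm(
  rows=[
    {"hand":1,"dx":-2,"dy":0,"dz":3.5,"ax":0,"ay":0,"az":0},
    {"hand":1,"dx":-2,"dy":0,"dz":3.5,"ax":0,"ay":0,"az":0},
    {"hand":1,"dx":-2,"dy":0,"dz":3.5,"ax":0,"ay":0,"az":0},
    {"hand":1,"dx":-2,"dy":0,"dz":3.5,"ax":0,"ay":0,"az":0},
    {"hand":1,"dx":-2,"dy":0,"dz":3.5,"ax":0,"ay":0,"az":0},
  ],
)

```text
time_s: 24.75
position: [0.2577, 0.3999, 0.2185]
tool_rot: [[1.0, 0.0, -0.0], [0.0, 0.0, 1.0], [0.0, -1.0, 0.0]]
ft_force: [1.0, 0.3, 0.3]
grip_width: 0.0854
```

Request:
jog_arm(
  rows=[
    {"hand":1,"dx":-1,"dy":0,"dz":3,"ax":0,"ay":0,"az":0},
    {"hand":1,"dx":-1,"dy":0,"dz":3,"ax":0,"ay":0,"az":0},
    {"hand":1,"dx":-1,"dy":0,"dz":2,"ax":0,"ay":0,"az":0},
    {"hand":1,"dx":0,"dy":0,"dz":0,"ax":0,"ay":0,"az":0},
    {"hand":1,"dx":0,"dy":0,"dz":0,"ax":0,"ay":0,"az":0},
  ],
)

```text
time_s: 25.17
position: [0.2287, 0.4787, 0.2179]
tool_rot: [[1.0, -0.0, -0.002], [0.002, -0.001, 1.0], [-0.0, -1.0, -0.001]]
ft_force: [-0.2, -0.3, 0.2]
grip_width: 0.0857
```

```bash
python3 st.py s9; python3 - <<'E'
from h import *
for n in('scene','top'):
    im=cv2.imread(f'pics/{n}_s9.png')[:,:,::-1].copy()
    for b in blobs(im): print(n,b[0],b[1],b[2][4])
E
```

```text
scene red [423.3 152.7] 213
scene red [416.6 176.8] 476
scene red [269.5 207.4] 234
scene yellow [205.6 243.6] 293
scene yellow [215.  265.6] 708
scene green [288.2 266.1] 253
scene green [292.2 288.8] 717
scene blue [557.3 152.3] 3678
scene blue [319.8 169.5] 216
scene blue [386.5 185.3] 232
scene blue [319.9 193.7] 511
top red [204.4 181.4] 961
top red [356.3 243.9] 178
top yellow [420.5 257.1] 1097
top green [384.1 187.8] 908
top blue [85.  95.2] 5132
top blue [572.7  75.3] 143
top blue [556.4  68.9] 233
top blue [254.8 176.6] 200
top blue [290.8 242.2] 864
top blue [287.  239.9] 221
```

View pics/crop_s9.png

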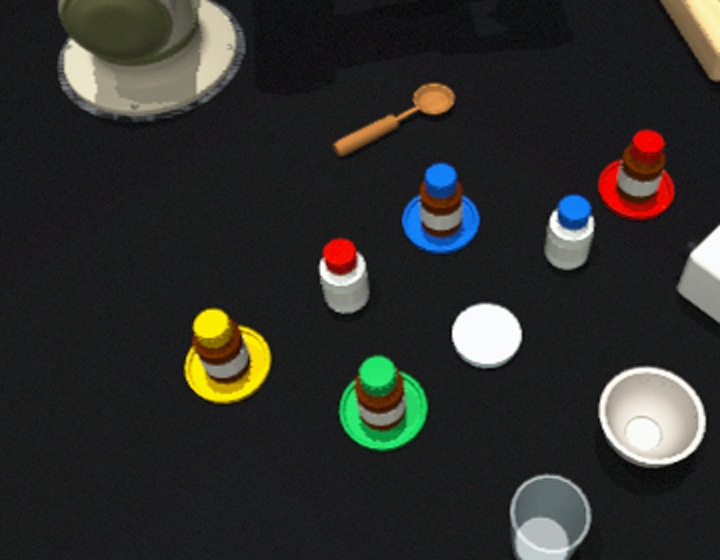

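View pics/top_s9.png

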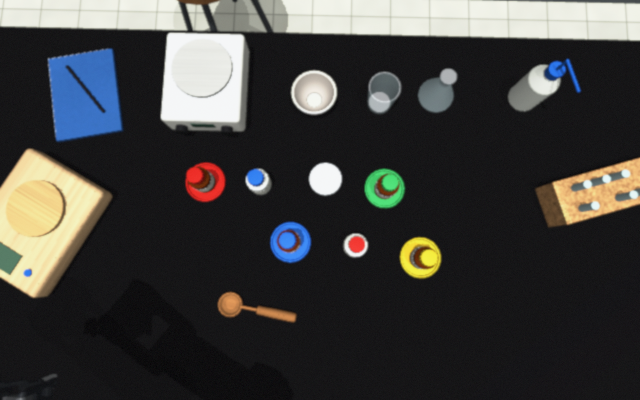

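The scene and top views show all four amber jars standing on the saucers that match their caps: scene-camera caps at about (423,153) red, (206,244) yellow, (288,266) green and (320,170) blue. The white-jar caps are at the same pixels as before (269.5,207.4 and 386.5,185.3), and the arm is clear of everything.

```bash
python3 -c "
from rig import job;print(job.close_job())"
```

```text
the job is handed in; nothing more can be done
None
```

All four amber jars are standing upright inside the rim of the saucer that matches their cap, and I handed the job in at about 25 s of the 96 s allowed. I moved them in the order green, red, yellow, blue. Each jar touched the saucer floor before I opened the gripper.

- **Final pictures:** the scene and top views show each jar well inside its saucer and upright. The white jars' caps are unchanged in the scene view and within 0.1 px in the top view. The arm is parked clear of everything.
- **Contact force:** the largest reading was 13 N, on the yellow jar, when I lowered it another 1 mm because the reading before showed no contact. I backed off slightly before releasing it; the other jars read about 7 N or less.
- **Disagreements:** the cameras differed by 2–5 mm on positions, most of all on the green jar. I corrected that from a close-up wrist picture before gripping. Position readings taken straight after a move were also up to 6 mm off the commanded position, so I steered by the commanded positions.

No check failed. The hand-in gave no verdict.

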